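Put the mixed-up tubes back in their own cradles

TASK

The four cut tubes are lying in one another's cradles. Lay each tube in the steel cradle of its own length, resting in the trough with both its ends level with the cradle's ends to within about a centimetre; the empty wooden rest is free to use on the way. Don't knock the spray can over or push it out of its place.

Things in the scene. Friction and masses are not known exactly. Their poses are not given: they have to be found in the camera images.
- tube_80: Loose round steel tube, bare metal, 80 mm long, 32 mm outside diameter, open ends, about 0.12 kg. Origin at its middle, on its axis; x runs along the tube (either end is the same, and it may be rolled about x). At the start it lies in a steel cradle made for a tube of another length, with its middle within about 10 mm of that cradle's middle.
- tube_110: Loose round steel tube, bare metal, 110 mm long, 32 mm outside diameter, open ends, about 0.16 kg. Origin at its middle, on its axis; x runs along the tube (either end is the same, and it may be rolled about x). At the start it lies in a steel cradle made for a tube of another length, with its middle within about 10 mm of that cradle's middle.
- tube_140: Loose round steel tube, bare metal, 140 mm long, 32 mm outside diameter, open ends, about 0.21 kg. Origin at its middle, on its axis; x runs along the tube (either end is the same, and it may be rolled about x). At the start it lies in a steel cradle made for a tube of another length, with its middle within about 10 mm of that cradle's middle.
- tube_170: Loose round steel tube, bare metal, 170 mm long, 32 mm outside diameter, open ends, about 0.25 kg. Origin at its middle, on its axis; x runs along the tube (either end is the same, and it may be rolled about x). At the start it lies in a steel cradle made for a tube of another length, with its middle within about 10 mm of that cradle's middle.
- cradle_80: Fixed steel cradle for the 80 mm tube: grey base plate 80 mm long (x), 70 wide (y), 8 thick, with a bare-steel V trough along its middle, as long as the plate, 26 mm wide, faces at 30 degrees, root 22 mm above the bench. Takes any of the tubes (axis then 40.5 mm above the bench); a tube is wider than the trough, so fingers pass down beside it. Origin: middle of the underside.
- cradle_110: Fixed steel cradle for the 110 mm tube: grey base plate 110 mm long (x), 70 wide (y), 8 thick, with a bare-steel V trough along its middle, as long as the plate, 26 mm wide, faces at 30 degrees, root 22 mm above the bench. Takes any of the tubes (axis then 40.5 mm above the bench); a tube is wider than the trough, so fingers pass down beside it. Origin: middle of the underside.
- cradle_140: Fixed steel cradle for the 140 mm tube: grey base plate 140 mm long (x), 70 wide (y), 8 thick, with a bare-steel V trough along its middle, as long as the plate, 26 mm wide, faces at 30 degrees, root 22 mm above the bench. Takes any of the tubes (axis then 40.5 mm above the bench); a tube is wider than the trough, so fingers pass down beside it. Origin: middle of the underside.
- cradle_170: Fixed steel cradle for the 170 mm tube: grey base plate 170 mm long (x), 70 wide (y), 8 thick, with a bare-steel V trough along its middle, as long as the plate, 26 mm wide, faces at 30 degrees, root 22 mm above the bench. Takes any of the tubes (axis then 40.5 mm above the bench); a tube is wider than the trough, so fingers pass down beside it. Origin: middle of the underside.
- wood_rest: Fixed wooden rest, empty at the start, no tube's own place: a free spot for any tube. Plywood base 120 mm long (x), 90 wide (y), 8 thick, with a wooden V trough along its middle like the cradles' (120 mm long, 26 wide; a tube's axis lies 40.5 mm above the bench). Origin: middle of the underside, on the bench; x along the trough.
- spray_can: Loose white spray can with a black cap, standing upright beyond the cradles, 52 mm in diameter and 153 mm tall, 0.25 kg. Origin at the centre of its underside. Not to be knocked.
Not all that is in view belongs to the job. Leave any blue look-alike of the tube_80 alone.

How it is judged:
By the outcome, as a careful person would: the job done as asked, in the order asked, and still so for the second after the job is handed in, with the robot touching nothing.
It also fails if it takes over 136 s, if anything falls off the work surface, if the arm or the gripper's body presses on something with over 40 N, if the wrist force passes 120 N, or if a joint passes its speed limit or range.

ROBOT

A 6-joint arm with a two-finger parallel gripper is mounted at the origin on the work surface. World frame = base frame: x ahead of the robot, y to its left, z up, the work surface at z = 0. Lengths are in m, angles in rad, forces in N, time in s.
With the tool pointing down it reaches from about 0.325 to 0.9 m from the base axis. Payload 6.1 kg.
Tool frame: the origin (TCP) lies midway between the tips of the shut fingers; the grasp point (between the pads) lies 19 mm behind it; z points along the fingers, y is the line along which they close (so a half turn about z gives the same grasp; the last joint's range is limited). The gripper opens to 85 mm and grips with 20 to 120 N. Pads are 22 mm wide; open, the fingers measure 114 mm over their backs; the gripper's body (76 mm by 85 mm) begins 54 mm behind the grasp point. The pads swing forward as they close: fully open they stand 13 mm farther back than shut.
Start: joints at [1.042, 0.22, 1.526, -0, 1.395, -0.126], TCP at [0.245, 0.575, 0.231] pointing down, gripper open.
Joint ranges: [-2.98, 2.98], [-0.91, 2.08], [0.09, 2.57], [-1.24, 4.39], [0.2, 2.65], [-2.68, 2.68]. Speed limits (rad/s): [2.57, 2.57, 3.01, 3.14, 3.14, 3.14].

INTERFACE

Orientations are given as [roll, pitch, yaw] about the fixed x, y, z axes, in that order (R = Rz(yaw) Ry(pitch) Rx(roll)).
In Python, from plant import movep, move_l, set_joints, gripper_to, hold, inverse_kinematics, observe, get_image, get_calibration, Unreachable, job_done gives the robot as it stands. Calls block until the motion is done:
- movep(position, orientation): joint-space move of the TCP to a pose.
- move_l(position, feed=0.15, rotation=None, max_force=None): straight line of the TCP; rotation=None keeps the orientation; feed is the mean speed in m/s. With max_force (N) it stops when the force on the tool has changed by that much, and returns True; else False.
- set_joints(angles): joint-space move.
- gripper_to(opening, f_grip=None): finger opening in m; f_grip is the grip in N (None keeps the last); returns when the fingers have stopped.
- hold(seconds).
- inverse_kinematics(position, orientation): joint angles nearest the present ones, or None.
- observe(): the state.
- get_image(name): name is "scene" or "top"; returns (picture, depth): 384x512x3 uint8, red, green, blue; 384x512 float32, m along the optical axis (not along the pixel's ray), 0 where there is no reading.
- get_calibration(name): a dict with "intrinsics" (3x3 intrinsics, pixels), "world_from_camera" (4x4, takes a point from camera to world coordinates). Camera axes: x right, y down, z forward; pixel columns grow to the right and rows downward; lengths in m; the calibration is good to about 2 mm. A picture is of the moment at which its call begins. get_calibration takes no time and is no camera call.
A pose or a line that the arm cannot do raises Unreachable and nothing moves.
- job_done(): hands the job in; it is judged then, once.
The state is a dict: "time_s": time; "q": joint angles; "joint_velocities": joint speeds; "joint_torque": joint torques, N m; "eef_pos": TCP position; "tcp_rot": TCP orientation; "ft_force": force on the tool from outside, world axes, zero at the start; "torque": the same for the moment, N m; "opening": finger opening in m; "grasp_force": force on a finger pad.
Only numpy, scipy, OpenCV 4.12 (cv2) and the standard library are available. Lean on these libraries where they do the work, as an engineer would, in place of code of your own. Each camera call takes 0.05 s, during which the arm holds its last target. There are 200 camera calls.

## Working session

There is one attempt and no reset: what is moved stays moved. The work goes in short steps, each a Python script; the robot and the scene stay as the last script left them, time stands still between calls to the robot, and variables do not carry over. Pictures are saved under pics/ and viewed, at most 14 in all, crops included, and the job is handed in when it is done.

```bash
mkdir -p pics; ls
python3 - <<'E'
from plant import *
import cv2,numpy as np
for n in("top","scene"):
    p,d=get_image(n); cv2.imwrite(f"pics/{n}0.png",cv2.cvtColor(p,cv2.COLOR_RGB2BGR)); np.savez(f"{n}0.npz",p=p,d=d)
    c=get_calibration(n); print(n,np.round(c["intrinsics"],1).tolist(),np.round(c["world_from_camera"],3).tolist())
    cv2.imwrite(f"pics/{n}0b.png",cv2.resize(cv2.cvtColor(p,cv2.COLOR_RGB2BGR),(800,600),interpolation=cv2.INTER_CUBIC))
E
```

```text
pics
top [[378.6, 0.0, 251.4], [0.0, 378.6, 195.7], [0.0, 0.0, 1.0]] [[-0.012, -0.993, 0.117, 0.42], [-1.0, 0.012, -0.0, 0.056], [-0.001, -0.117, -0.993, 1.217], [0.0, 0.0, 0.0, 1.0]]
scene [[465.8, 0.0, 259.7], [0.0, 465.8, 189.9], [0.0, 0.0, 1.0]] [[-0.835, 0.396, -0.381, 1.183], [0.55, 0.6, -0.581, 0.964], [-0.002, -0.695, -0.719, 1.186], [0.0, 0.0, 0.0, 1.0]]
```

View pics/top0b.png

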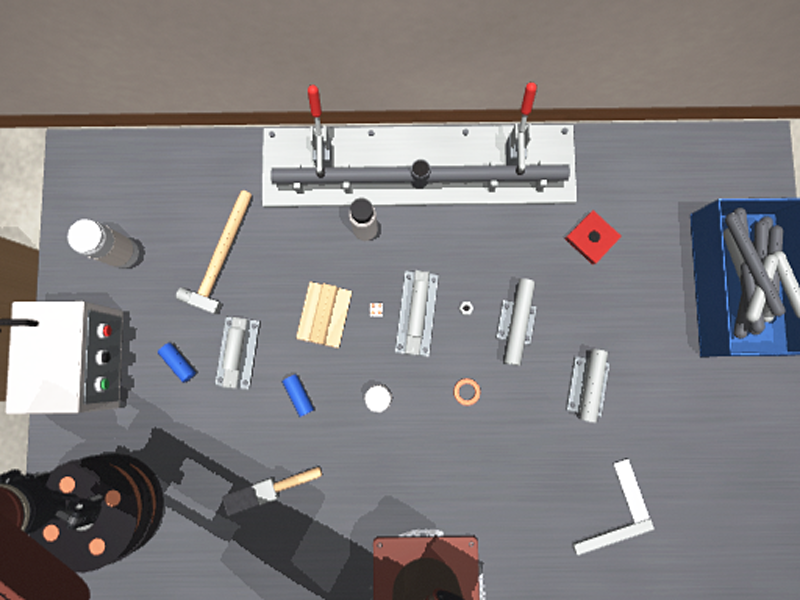

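View pics/scene0b.png

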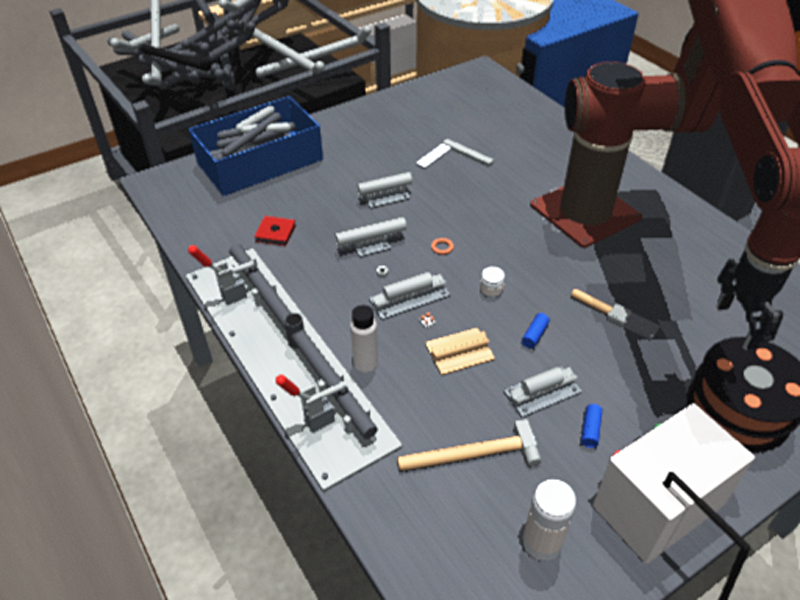

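Top view (800x600 picture), tubes in cradles: A (237,345), B (417,300), C (519,320), D (594,385). The empty wood rest is at (325,315) and the black-capped spray can at (365,218).

Things that could be mistaken for the targets:
- Blue look-alikes at (177,362) and (298,395): leave alone.
- Tubes in the blue bin at (750,275): not part of the job.
- White bottle at (90,238) and jar at (377,398): not the spray can, because neither has a black cap.

Next I'll measure plates and tubes with depth-lifted points and check the choice in a crop.

```bash
cat > vis.py <<'E'
from plant import *
import cv2,numpy as np
def cloud(n):
    p,d=get_image(n); c=get_calibration(n); K=c["intrinsics"];T=c["world_from_camera"]
    v,u=np.mgrid[:384,:512]; X=np.stack([(u-K[0][2])/K[0][0]*d,(v-K[1][2])/K[1][1]*d,d],-1)
    return p,d,X@np.array(T)[:3,:3].T+np.array(T)[:3,3]
def rect(P):
    (cx,cy),(a,b),t=cv2.minAreaRect(P.astype(np.float32))
    if a<b: a,b,t=b,a,t+90
    return np.array([cx,cy]),a,b,np.radians((t+90)%180-90)
def measure(n="top",boxes=None):
    p,d,W=cloud(n); z=W[...,2]
    zone=(W[...,0]>.3)&(W[...,0]<.66)&(abs(W[...,1])<.45)&(d>0)
    nl,lab,st,ce=cv2.connectedComponentsWithStats((zone&(z>.004)&(z<.07)).astype(np.uint8))
    out=[]
    for i in range(1,nl):
        if st[i,4]<150: continue
        P=W[lab==i]; rgb=np.median(p[lab==i],0).astype(int)
        r=rect(P[:,:2]); T=P[P[:,2]>.045]
        o=(ce[i].round(),rgb,r,P[:,2].max(),len(P),rect(T[:,:2]) if len(T)>30 else None, np.median(T[:,2]) if len(T) else 0)
        out.append(o)
    return p,out,W
E
python3 - <<'E'
from vis import *
np.set_printoptions(precision=4,suppress=True)
p,o,W=measure()
for x in o: print(*x)
c=p[165:275,130:400]; cv2.imwrite("pics/crop.png",cv2.cvtColor(cv2.resize(c,None,fx=2.9,fy=2.9,interpolation=cv2.INTER_CUBIC),cv2.COLOR_RGB2BGR))
# can
m=(W[...,2]>.1)&(W[...,0]>.5)&(W[...,0]<.75)&(abs(W[...,1])<.3); print("can",np.median(W[m],0),W[m].min(0),W[m].max(0))
E
```

```text
[134. 184.] [246 238 189] (array([0.6046, 0.4285]), 0.11018578708171844, 0.04154035076498985, np.float64(-0.027870247123788237)) 0.03219410663861977 308 None 0
[266. 200.] [207 214 218] (array([0.5464, 0.0074]), 0.17421597242355347, 0.07726850360631943, np.float64(-0.11157885966521336)) 0.06289260991412604 1154 (array([0.5523, 0.0069]), 0.10947917401790619, 0.03085574507713318, np.float64(-0.13388802695875263)) 0.05473890490528022
[331. 205.] [199 204 205] (array([ 0.5313, -0.1953]), 0.18295535445213318, 0.0746382474899292, np.float64(-0.199741609129796)) 0.06227624508969254 867 (array([ 0.5249, -0.1959]), 0.170523002743721, 0.03132978454232216, np.float64(-0.20964164416605657)) 0.05441356524887131
[207. 201.] [253 236 189] (array([0.5459, 0.1986]), 0.13037751615047455, 0.09686832129955292, np.float64(-0.22043663448663825)) 0.03425725257025802 1042 None 0
[152. 225.] [204 210 214] (array([0.468 , 0.3756]), 0.1575513333082199, 0.08197510242462158, np.float64(-0.04196263034805153)) 0.06275159592391288 997 (array([0.476 , 0.3738]), 0.07976793497800827, 0.030698619782924652, np.float64(-0.1293994020994786)) 0.054470441242759904
[377. 246.] [189 193 192] (array([ 0.3972, -0.3374]), 0.15423470735549927, 0.07109984755516052, np.float64(-0.21101956371406355)) 0.06146547315654027 903 (array([ 0.3974, -0.3364]), 0.14004634320735931, 0.03308985009789467, np.float64(-0.2128900349056807)) 0.05445866708366931
[190. 253.] [ 67 115 232] (array([0.3808, 0.2508]), 0.08361992239952087, 0.03790230304002762, np.float64(0.4700681391337565)) 0.03756702081136987 272 None 0
[242. 254.] [255 255 255] (array([0.3825, 0.086 ]), 0.06245262548327446, 0.05314938351511955, np.float64(-0.5487305607521858)) 0.05639118133892129 243 (array([0.377 , 0.0879]), 0.045804962515830994, 0.045460112392902374, np.float64(1.5610831125091051)) 0.05051751205103905
can [0.7198 0.1122 0.1519] [0.7011 0.0874 0.1001] [0.7482 0.1382 0.1586]
```

View pics/crop.png

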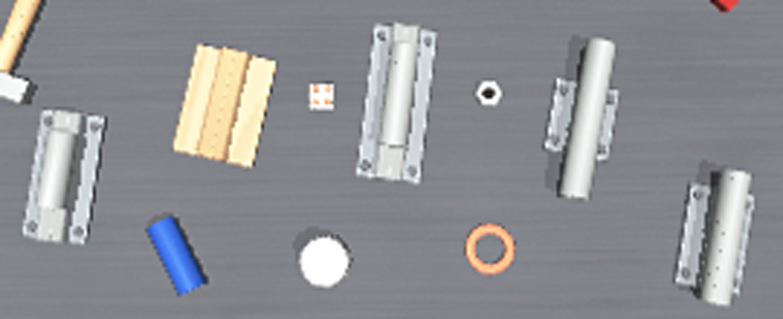

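Two findings from the crop:
- Tube in cradle, by length: tube_80 in cradle_140 (crop 55,175), tube_110 in cradle_170 (398,95), tube_170 in cradle_80 (588,118), tube_140 in cradle_110 (728,238).
- Order of moves: tube 80 to the wood rest, 140 to its own cradle, 110, 170, then 80.

Next I'll measure the plate middles along each axis and make the first move.

```bash
cat > rob.py <<'E'
from vis import *
import json
G=0.019; Z=0.0195; UP=0.20
def yaw_for(pos,th):
    q=np.array(observe()["q"]); best=None
    for y in(th,th+np.pi,th-np.pi):
        s=inverse_kinematics(pos,[np.pi,0,y])
        if s is not None:
            k=np.abs(np.array(s)-q).max()+ (9 if abs(s[5])>2.5 else 0)
            if best is None or k<best[0]: best=(k,y)
    return best[1]
def go(xy,th,up=UP):
    p=[xy[0],xy[1],up]; movep(p,[np.pi,0,yaw_for(p,th)])
def pick(xy,th):
    go(xy,th); gripper_to(.065)
    hit=move_l([*xy,Z],feed=.12,max_force=20); gripper_to(0.02,60)
    s=observe(); print("pick hit",hit,"open %.4f"%s["opening"],"F",s["grasp_force"],"t",s["time_s"])
    move_l([*xy,UP],feed=.15); print("lifted open %.4f"%observe()["opening"])
def place(xy,th):
    go(xy,th); move_l([*xy,.07],feed=.15); hit=move_l([*xy,Z+.001],feed=.05,max_force=20)
    s=observe(); print("place hit",hit,np.round(s["eef_pos"],4),np.round(s["ft_force"],1))
    gripper_to(.065); move_l([*xy,UP],feed=.15); print("t",observe()["time_s"])
E
cat > scan.py <<'E'
from rob import *
def scan():
    p,o,W=measure(); z=W[...,2]; R={}
    for x in o:
        if x[5] is None and x[1][2]>210: continue
        if x[5] is not None and x[5][1]<.07: continue
        if x[5] is None and not(x[4]>700): continue
        wood=x[5] is None
        c,L,w,th=x[2] if wood else x[5]
        a=np.array([np.cos(th),np.sin(th)]); b=np.array([-a[1],a[0]])
        D=W[...,:2]-c; s=D@a; l=D@b
        m=(abs(s)<.12)&(abs(l)<.05)&(z>.0045)&(z<.013)&(abs(l)>.02)
        # ends: per-side extents of the plate, median over lateral strips
        e=[]
        for lo in np.arange(-.036,.036,.004):
            k=m&(l>lo)&(l<lo+.004)
            if k.sum()>8: e.append((s[k].min(),s[k].max()))
        e=np.median(np.array(e),0); u=np.array([l[m].min(),l[m].max()])
        R[x[0].tolist().__str__()]=(c,L,th,e.mean(),np.ptp(e),c+a*e.mean(),u.mean(),np.ptp(u))
    return p,R
if __name__=="__main__":
    np.set_printoptions(precision=4,suppress=True)
    p,R=scan()
    for k,v in R.items(): print(k,*v)
    print(observe()["tcp_rot"])
E
python3 scan.py
```

```text
[266.0, 200.0] [0.5529 0.0068] 0.11076755821704865 -0.13466939842258188 0.009435912359304646 0.19801904992432592 [0.5622 0.0055] -0.00018812322100203102 0.09949541666584566
[331.0, 205.0] [ 0.5246 -0.1955] 0.16938956081867218 -0.21394371459097056 -0.010737109299489248 0.1543199872705238 [ 0.5141 -0.1932] 0.0002004358344299094 0.0993873230589023
[207.0, 201.0] [0.5461 0.1969] 0.12978896498680115 -0.2104729499003248 -0.0016693804216408453 0.18439149750418296 [0.5444 0.1973] -0.0006246867357509976 0.09863494635022638
[152.0, 225.0] [0.4761 0.374 ] 0.07974749803543091 -0.12476749917355827 0.0006500344408023537 0.20039078048718123 [0.4767 0.3739] -0.0003089603493673619 0.09937638810326824
[377.0, 246.0] [ 0.3972 -0.3367] 0.13990601897239685 -0.21527862408737278 0.006946694844046475 0.18254946934283683 [ 0.404  -0.3382] -0.0009037058002053164 0.09696127583932368
[-3.1403 -0.0002  2.7388]
```

Depth noise on the bench is too big for the low plates, so I'll use a colour mask with rays cast onto the plate plane z=8 mm instead.

```bash
cat > plates.py <<'E'
from rob import *
def plane(n,z):
    c=get_calibration(n); K=np.array(c["intrinsics"]);T=np.array(c["world_from_camera"])
    v,u=np.mgrid[:384,:512]; r=np.stack([u,v,np.ones_like(u)],-1)@np.linalg.inv(K).T@T[:3,:3].T
    return (T[:3,3]+r*((z-T[2,3])/r[...,2])[...,None])[...,:2]
def ext(p,c,th,z,lo,hi,thr=125,both=True):
    "extent along the axis of the bright pixels, lateral lo<|l|<hi, on plane z"
    D=plane("top",z)-c; a=np.array([np.cos(th),np.sin(th)]); s=D@a; l=D@np.array([-a[1],a[0]])
    g=p.astype(float).mean(2); out=[]
    for sg in (1,-1):
        prof=[]
        S=np.arange(-.12,.12,.002)
        for t in S:
            k=(abs(s-t)<.003)&(sg*l>lo)&(sg*l<hi); prof.append(g[k].mean() if k.any() else 0)
        prof=np.array(prof); on=S[prof>thr]; 
        if len(on): out.append((on.min(),on.max()))
    return np.array(out)
E
python3 - <<'E'
from plates import *
np.set_printoptions(precision=4,suppress=True)
p,_=get_image("top")
C={"A140":([.476,.374],-.127),"B170":([.5526,.0068],-.134),"C80":([.5248,-.1957],-.212),"D110":([.3973,-.3365],-.214),"W":([.5461,.1977],-.215)}
for k,(c,th) in C.items():
    e=ext(p,np.array(c),th,.008,.020,.030)
    a=np.array([np.cos(th),np.sin(th)])
    print(k,e.tolist(),np.ptp(e,axis=1),e.mean(1),"tube",(ext(p,np.array(c),th,.0405,0,.008).mean(1)))
E
```

```text
A140 [[-0.12, 0.11800000000000022], [-0.12, 0.11800000000000022]] [0.238 0.238] [-0.001 -0.001] tube [-0.001 -0.001]
B170 [[-0.12, 0.11800000000000022], [-0.12, 0.11800000000000022]] [0.238 0.238] [-0.001 -0.001] tube [-0.001 -0.001]
C80 [[-0.12, 0.11800000000000022], [-0.12, 0.11800000000000022]] [0.238 0.238] [-0.001 -0.001] tube [-0.001 -0.001]
D110 [[-0.12, 0.11800000000000022], [-0.12, 0.11800000000000022]] [0.238 0.238] [-0.001 -0.001] tube [-0.001 -0.001]
W [[-0.12, 0.11800000000000022], [-0.12, 0.11800000000000022]] [0.238 0.238] [-0.001 -0.001] tube [-0.001 -0.001]
```

Run:
```python
from plates import *
np.set_printoptions(precision=4,suppress=True)
p,_=get_image("top")
C={"A140":([.476,.374],-.127),"B170":([.5526,.0068],-.134),"C80":([.5248,-.1957],-.212),"D110":([.3973,-.3365],-.214),"W":([.5461,.1977],-.215)}
bench=np.median(p[165:275,130:400].mean(2)); print("bench",bench)
for k,(c,th) in C.items():
    for thr in (145,160):
        e=ext(p,np.array(c),th,.008,.022,.031,thr)
        print(k,thr,e.tolist(),np.ptp(e,axis=1),e.mean(1))
# first move: tube 80 -> wood rest (exact place there not critical)
pick([.476,.374],-.127); place([.545,.1975],-.215)
```

```text
bench 133.0
A140 145 [[-0.07599999999999996, 0.06600000000000017], [-0.07599999999999996, 0.06600000000000017]] [0.142 0.142] [-0.005 -0.005]
A140 160 [[-0.07399999999999995, 0.06600000000000017], [-0.07599999999999996, 0.06400000000000017]] [0.14 0.14] [-0.004 -0.006]
B170 145 [[-0.09199999999999997, 0.08200000000000018], [-0.09199999999999997, 0.08000000000000018]] [0.174 0.172] [-0.005 -0.006]
B170 160 [[-0.08799999999999997, 0.08000000000000018], [-0.08999999999999997, 0.07800000000000018]] [0.168 0.168] [-0.004 -0.006]
C80 145 [[-0.03799999999999992, 0.04200000000000015], [-0.03799999999999992, 0.04200000000000015]] [0.08 0.08] [0.002 0.002]
C80 160 [[-0.03799999999999992, 0.04000000000000015], [-0.03799999999999992, 0.04000000000000015]] [0.078 0.078] [0.001 0.001]
D110 145 [[-0.05799999999999994, 0.05200000000000016], [-0.07199999999999995, 0.07400000000000018]] [0.11  0.146] [-0.003  0.001]
D110 160 [[-0.05599999999999994, 0.05200000000000016], [-0.06999999999999995, 0.07200000000000017]] [0.108 0.142] [-0.002  0.001]
W 145 [[-0.05999999999999994, 0.062000000000000166], [-0.061999999999999944, 0.062000000000000166]] [0.122 0.124] [0.001 0.   ]
W 160 [[-0.05999999999999994, 0.062000000000000166], [-0.05799999999999994, 0.060000000000000164]] [0.122 0.118] [0.001 0.001]
pick hit False open 0.0305 F 59.589561100547144 t 3.8833
lifted open 0.0303
place hit False [0.5461 0.1989 0.021 ] [1.  5.7 1.4]
t 9.95
```

Measured plate lengths match the nominal ones (140, 170, 80, 110 mm), so the middles are good. The first transfer went fine. I'll continue with 140, then look.

```bash
cat > tgt.py <<'E'
from plates import *
def sh(c,th,s): return [c[0]+s*np.cos(th),c[1]+s*np.sin(th)]
A=(sh([.476,.374],-.130,-.005),-.130); B=(sh([.5526,.0068],-.132,-.005),-.132)
C=(sh([.5248,-.1957],-.212,.0015),-.212); D=(sh([.3973,-.3365],-.214,-.0025),-.214)
def look(name):
    p,_=get_image("top"); c=p[165:275,130:400]
    cv2.imwrite(f"pics/{name}.png",cv2.cvtColor(cv2.resize(c,None,fx=2.9,fy=2.9,interpolation=cv2.INTER_CUBIC),cv2.COLOR_RGB2BGR))
E
python3 - <<'E'
from tgt import *
pick([.3973,-.3365],-.214); place(*A)
go([.42,.15],-.13,.3)
look("m2")
from scan import scan
p,R=scan()
for k,v in R.items(): print(k,np.round(v[0],4),round(v[1],4),round(v[2],4))
print(A,observe()["time_s"])
E
```

```text
pick hit False open 0.0309 F 58.98728013038635 t 14.225
lifted open 0.0300
place hit False [0.4716 0.3756 0.021 ] [ 0.1  6.2 -0.8]
t 22.0417
[266.0, 200.0] [0.553  0.0067] 0.1106 -0.1384
[331.0, 205.0] [ 0.5245 -0.1959] 0.1697 -0.2107
[207.0, 196.0] [0.5482 0.1976] 0.0747 -0.2305
[150.0, 217.0] [0.4711 0.3746] 0.1395 -0.1377
([np.float64(0.47104219053142604), np.float64(0.37464817071309847)], -0.13) 23.125
```

View pics/m2.png

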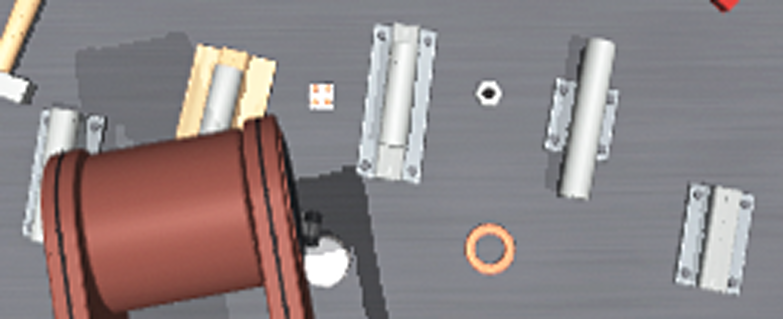

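The arm hides part of the left side. Tube 140 measures 139.5 mm long at cradle_140's middle, and cradle_110 at (715,238) is now empty. Next are 110 and 170, after re-measuring the empty cradle first.

Run:
```python
from tgt import *
from scan import scan
p,_=get_image("top")
e=ext(p,np.array(D[0]),-.214,.008,.022,.031,152); print("D",e.tolist(),e.mean(1))
D=(sh(D[0],-.214,float(e.mean())),-.214) if abs(e.mean())<.005 else D
pick([.5528,.0067],-.134); place(*D)
p,_=get_image("top")
e=ext(p,np.array(B[0]),-.132,.008,.022,.031,152); print("B",e.tolist(),e.mean(1))
if abs(e.mean())<.005: B=(sh(B[0],-.132,float(e.mean())),-.132)
pick([.5246,-.1957],-.212); place(*B)
go([.40,.15],-.13,.3)
p,_=get_image("top")
e=ext(p,np.array(C[0]),-.212,.008,.022,.031,152); print("C",e.tolist(),e.mean(1))
print("targets B,C,D",B,C,D)
go([.36,-.15],-.13,.3); look("m4"); p,R=scan()
for k,v in R.items(): print(k,np.round(v[0],4),round(v[1],4),round(v[2],4))
```

```text
D [[-0.05599999999999994, 0.05400000000000016], [-0.05399999999999994, 0.05400000000000016]] [-1.00000000e-03  1.11022302e-16]
pick hit False open 0.0305 F 59.473382234573364 t 26.3417
lifted open 0.0304
place hit False [ 0.3946 -0.336   0.0206] [-1.  -0.2 -1.7]
t 33.0333
B [[-0.08599999999999997, 0.08400000000000019], [-0.08599999999999997, 0.08400000000000019]] [-0.001 -0.001]
pick hit False open 0.0303 F 58.99039149284363 t 36.15
lifted open 0.0301
place hit False [0.5466 0.0083 0.0208] [-2.   4.7  3.2]
t 42.2667
C [[-0.039999999999999925, 0.04000000000000015], [-0.039999999999999925, 0.04000000000000015]] [1.11022302e-16 1.11022302e-16]
targets B,C,D ([np.float64(0.5466521961451244), np.float64(0.007589702034901045)], -0.132) ([np.float64(0.5262664180587119), np.float64(-0.19601562331517777)], -0.212) ([np.float64(0.39436843224066576), np.float64(-0.33586288896381294)], -0.214)
[266.0, 200.0] [0.5461 0.008 ] 0.1695 -0.1364
[207.0, 201.0] [0.5456 0.1984] 0.0796 -0.2367
[151.0, 226.0] [0.4709 0.3743] 0.1398 -0.131
```

View pics/m4.png

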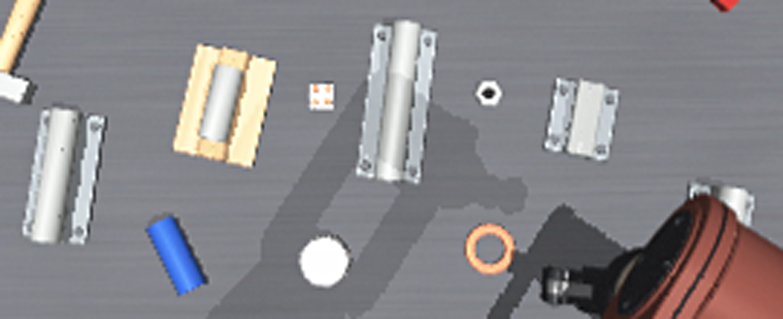

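Tube 170 fills cradle_170 at (398,100), and tube 140 is in its cradle at (57,175). Tube 80 is on the wood rest at (221,103), and cradle_80 at (583,118) is empty. The last transfer is next, then a final check.

Run:
```python
from tgt import *
from scan import scan
pick([.5456,.1984],-.222); place(*C)
go([.33,.33],-.13,.3); look("m5")
p,o,W=measure()
T={80:C[0],110:[.3944,-.3359],170:[.5467,.0076],140:A[0]}
for x in o:
    if x[5] is not None and x[5][1]>.07:
        L=min(T,key=lambda k:abs(k/1000-x[5][1])); print(L,np.round(x[5][1],4),"d",np.round(x[5][0]-T[L],4),"yaw",round(x[5][3],3),"ztop",round(x[6],4))
m=(W[...,2]>.1)&(W[...,0]>.5)&(W[...,0]<.75)&(abs(W[...,1])<.3); print("can",np.median(W[m],0),observe()["time_s"])
```

```text
pick hit False open 0.0305 F 59.48629081249237 t 48.275
lifted open 0.0304
place hit False [ 0.5265 -0.1959  0.0206] [ 0.2  1.4 -1. ]
t 55.025
170 0.1698 d [-0.0005  0.0004] yaw -0.138 ztop 0.0545
80 0.0799 d [ 0.0003 -0.0002] yaw -0.19 ztop 0.0546
140 0.1397 d [-0.0003 -0.0003] yaw -0.128 ztop 0.0546
110 0.1096 d [-0.0003  0.0003] yaw -0.216 ztop 0.0545
can [0.71987032 0.11212024 0.15194586] 57.175
```

View pics/m5.png

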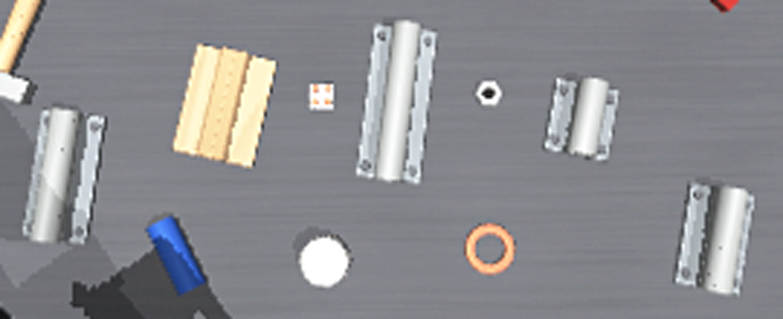

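All four tubes lie level with their own cradles' ends: (57,175), (398,100), (590,118) and (728,238). The wood rest at (225,103) is empty and the can hasn't moved.

```bash
python3 -c "
from plant import *
print(job_done())"
```

```text
the job is handed in; nothing more can be done
None
```

The job is handed in at about 57 s of robot time: all four tubes rest in their own cradles, each within about 1 mm of the cradle middle by the final camera check, and the spray can has not moved.

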